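Pack the pipe-crawler spares into their case

ROBOT

A 7-joint arm with a two-finger parallel gripper is mounted at the origin on the work surface. World frame = base frame: x ahead of the robot, y to its left, z up, the work surface at z = 0. Lengths are in m, angles in rad, forces in N, time in s.
With the tool pointing down it reaches from about 0.425 to 0.95 m from the base axis. Payload 4.7 kg.
Tool frame: the origin (TCP) lies at the very end of the fingers, on their centre line; the grasp point (between the pads) lies 19 mm behind it; z points along the fingers, y is the line along which they close (so a half turn about z gives the same grasp; the last joint's range is limited). The gripper opens to 87 mm and grips with 3 to 60 N. Pads are 19 mm wide; open, the fingers measure 117 mm over their backs; the gripper's body (75 mm by 190 mm) begins 51 mm behind the grasp point.
Start: joints at [1.242, 0.469, -0.049, 1.532, 0.024, 1.141, -0.082], TCP at [0.199, -0.645, 0.223] pointing down, gripper open.
Joint ranges: [-2.59, 2.59], [-0.33, 1.99], [-1.39, 1.29], [0.1, 2.45], [-1.04, 4.18], [0.21, 1.99], [-2.66, 2.66]. Speed limits (rad/s): [2.57, 2.57, 3.14, 3.14, 3.14, 3.14, 3.14].

INTERFACE

Orientations are given as a unit quaternion [x, y, z, w].
In Python, from bench import robot gives the robot as it stands. Calls block until the motion is done:
- robot.goto(position, orientation): joint-space move of the TCP to a pose.
- robot.move_linear(position, frame=None, vel=0.15, force_limit=None): straight line of the TCP; frame=None keeps the orientation; vel is the mean speed in m/s. With force_limit (N) it stops when the force on the tool has changed by that much, and returns True; else False.
- robot.goto_joints(angles): joint-space move.
- robot.let_go() and robot.close(grip_force=None): open the fingers fully, or close them until they stop; grip_force is the grip in N (None keeps the last).
- robot.wait(seconds).
- robot.inverse_kinematics(position, orientation): joint angles nearest the present ones, or None.
- robot.get_image(name): name is "scene" or "top" or "wrist"; returns a dict with "color" (384x512x3 uint8, red, green, blue), "range_z" (384x512 float32, m along the optical axis (not along the pixel's ray), 0 where there is no reading), "intrinsics" (3x3 intrinsics, pixels), "R" (3x3) and "t" (3): a world point X has camera coordinates R X + t; the wrist camera has in their place "mount" (4x4, takes a point from camera to tool coordinates, whose origin is the TCP and whose axes are the flange's). Camera axes: x right, y down, z forward; pixel columns grow to the right and rows downward; lengths in m; the calibration is good to about 2 mm. A picture is of the moment at which its call begins: read the wrist's pose just before it.
A pose or a line that the arm cannot do raises robot.MotionError and nothing moves.
- robot.close_job(): hands the job in; it is judged then, once.
Readings, each from a call of its own:
- robot.get_time_s(): time.
- robot.get_q(): joint angles.
- robot.get_joint_vel(): joint speeds.
- robot.get_effort(): joint torques, N m.
- robot.get_position(): TCP position.
- robot.get_eef_rot(): TCP orientation.
- robot.get_force(): force on the tool from outside, world axes, zero at the start.
- robot.get_moment(): the same for the moment, N m.
- robot.get_width(): finger opening in m.
- robot.get_grasp_force(): force on a finger pad.
Only numpy, scipy, OpenCV 4.12 (cv2) and the standard library are available. Lean on these libraries where they do the work, as an engineer would, in place of code of your own. Each camera call takes 0.05 s, during which the arm holds its last target. There are 200 camera calls.

TASK

Take the two stacks of pipe-crawler parts apart and put each part - wheel, battery, camera head and lamp - into the foam pocket of the open case that is cut for its shape and size, standing upright and right down on the pocket's floor. Never tip over the camera head or the lamp, and leave the mug and the screwdriver where they are.

Things in the scene. Friction and masses are not known exactly. Their poses are not given: they have to be found in the camera images.
- wheel_centre (a point): crawler wheel lying flat: black rubber tyre, aluminium hub disc on top; a round 66 mm in diameter, 50 mm high, about 0.26 kg. The point is its centre, 25 mm above its underside; z is its axle, up. It may be either of the two parts at the bottom of a stack, standing on the 3 mm thick grey rubber mat with a smaller part on top of it.
- battery_centre (a point): battery pack: grey plastic block with black bands and two brass contact strips on top; 80 mm along its x, 52 mm along its y, 50 mm high, about 0.38 kg. The point is its centre, 25 mm above its underside; z up. Either way round in its pocket is right. It may be either of the two parts at the bottom of a stack, standing on the 3 mm thick grey rubber mat with a smaller part on top of it.
- camera_centre (a point): camera head: upright aluminium cylinder with a black face and glass lens on top; 46 mm in diameter, 50 mm high, about 0.2 kg. The point is its centre, 25 mm above its underside; z is its axis, up. It starts standing on top of either the wheel or the battery, roughly centred, at any yaw.
- lamp_centre (a point): lamp: dark metal block with two round white lights on top and fins on its sides; 52 mm along its x, 36 mm along its y, 50 mm high, about 0.16 kg. The point is its centre, 25 mm above its underside; z up. Either way round in its pocket is right. It starts standing on top of either the wheel or the battery, roughly centred, at any yaw.
- pocket_wheel_floor (a point): the large round pocket, 78 mm in diameter, 5 mm deep, grey floor, in a dark foam block 119 (x) x 109 mm (y), one of four filling the case two by two, flush with its rim 35 mm above the table; which is where changes. The point is the centre of the pocket's floor, 30 mm above the table; axes along the block's sides, z up. For the wheel.
- pocket_battery_floor (a point): the large rectangular pocket, 92 mm along x by 64 mm along y, 5 mm deep, grey floor, in a dark foam block 119 (x) x 109 mm (y), one of four filling the case two by two, flush with its rim 35 mm above the table; which is where changes. The point is the centre of the pocket's floor, 30 mm above the table; axes along the block's sides, z up. For the battery.
- pocket_camera_floor (a point): the small round pocket, 58 mm in diameter, 5 mm deep, grey floor, in a dark foam block 119 (x) x 109 mm (y), one of four filling the case two by two, flush with its rim 35 mm above the table; which is where changes. The point is the centre of the pocket's floor, 30 mm above the table; axes along the block's sides, z up. For the camera head.
- pocket_lamp_floor (a point): the small rectangular pocket, 64 mm along x by 48 mm along y, 5 mm deep, grey floor, in a dark foam block 119 (x) x 109 mm (y), one of four filling the case two by two, flush with its rim 35 mm above the table; which is where changes. The point is the centre of the pocket's floor, 30 mm above the table; axes along the block's sides, z up. For the lamp.
- mug: white mug, 76 mm in diameter, 85 mm high, handle at its +y; origin at the centre of its underside. Stands on the table beyond the work; leave it alone.
- screwdriver: screwdriver with black handle, 190 mm long along its x, lying on the table beyond the work; leave it alone.
There are look-alikes about, which are no part of the job. Leave any green or red look-alike of the part that bears wheel_centre alone.

How it is judged:
By the outcome, as a careful person would: the job done as asked, in the order asked, and still so for the second after the job is handed in, with the robot touching nothing.
It also fails if it takes over 109 s, if anything falls off the work surface, if the arm or the gripper's body presses on something with over 40 N, if the wrist force passes 120 N, or if a joint passes its speed limit or range.

## Working session

There is one attempt and no reset: what is moved stays moved. The work goes in short steps, each a Python script; the robot and the scene stay as the last script left them, time stands still between calls to the robot, and variables do not carry over. Pictures are saved under pics/ and viewed, at most 14 in all, crops included, and the job is handed in when it is done.

```bash
mkdir -p pics; ls; python3 - <<'E'
from bench import robot
import cv2,numpy as np
for n in("top","scene"):
    i=robot.get_image(n); cv2.imwrite(f"pics/{n}0.png",i["color"][:,:,::-1]); np.savez(f"{n}0.npz",**i)
    print(n,i["intrinsics"].tolist(),(-i["R"].T@i["t"]).round(3),i["R"].round(2).tolist())
print(robot.get_time_s(),robot.get_eef_rot(),robot.get_width())
E
```

```text
pics
top [[377.1581831695992, 0.0, 249.60399403146653], [0.0, 377.1581831695992, 188.80968405395694], [0.0, 0.0, 1.0]] [0.469 0.052 0.905] [[-0.0, -1.0, 0.01], [-0.99, 0.0, -0.16], [0.16, -0.01, -0.99]]
scene [[369.2862324296779, 0.0, 259.3695546181958], [0.0, 369.2862324296779, 190.2029835138218], [0.0, 0.0, 1.0]] [1.098 0.145 0.896] [[-0.18, 0.98, 0.0], [0.84, 0.15, -0.52], [-0.52, -0.09, -0.85]]
0.1 [ 9.88784650e-01  1.49345843e-01 -1.53863359e-04 -8.43040808e-04] 0.0870217147958302
```

View pics/top0.png

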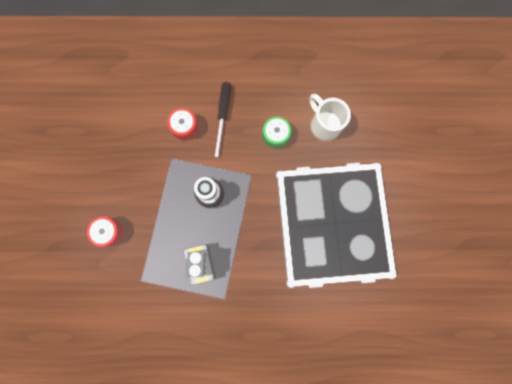

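View pics/scene0.png

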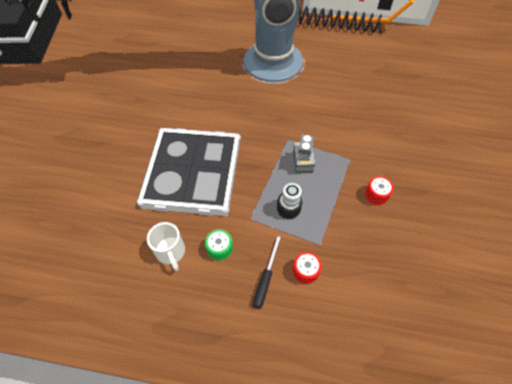

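The top view shows the camera head on the black wheel at about (206,188) and the lamp on the battery at about (198,264). Pockets: large rectangle (309,200), large round (355,196), small rectangle (315,251), small round (362,247). Wheel candidates: the black one under the camera head (208,192), red (182,122), red (103,231) and green (277,131). The black one fits, because the others are coloured look-alikes and carry nothing. I'll measure now and confirm in a crop.

```bash
cat > h.py <<'E'
import numpy as np,cv2
def cloud(i):
    z=i["range_z"];K=i["intrinsics"];v,u=np.mgrid[:z.shape[0],:z.shape[1]]
    c=np.stack([(u-K[0,2])/K[0,0]*z,(v-K[1,2])/K[1,1]*z,z],-1)
    P=(c-i["t"])@i["R"]; P[z==0]=np.nan
    return P
def onplane(i,uv,h):
    K=i["intrinsics"];uv=np.atleast_2d(uv).astype(float)
    d=np.c_[(uv-K[:2,2])/[K[0,0],K[1,1]],np.ones(len(uv))]@i["R"]
    o=-i["R"].T@i["t"]; return (o+d*((h-o[2])/d[:,2])[:,None])[:,:2]
def fit(i,mask,h):
    """Contours of mask cast onto plane z=h: centre, minAreaRect size (long, short), angle of the long side, enclosing circle."""
    out=[]
    for c in cv2.findContours(mask.astype(np.uint8),cv2.RETR_EXTERNAL,cv2.CHAIN_APPROX_NONE)[0]:
        if cv2.contourArea(c)<60: continue
        w=onplane(i,c[:,0],h)*1000
        (cx,cy),(a,b),an=cv2.minAreaRect(w.astype(np.float32))
        if a<b: a,b,an=b,a,an+90
        fill=cv2.contourArea(w.astype(np.float32))/(a*b)
        out.append((c[:,0].mean(0).round(),np.round([cx,cy]),np.round([a,b]),round((an+90)%180-90,1),round(fill,2)))
    return out
E
python3 - <<'E'
from h import *
for n in("top","scene"):
    i=dict(np.load(n+"0.npz"));P=cloud(i);z=P[...,2];x,y=P[...,0],P[...,1];c=i["color"].astype(int)
    print(n,"tbl z",np.nanmedian(z))
    work=(x>.3)&(x<.9)&(abs(y)<.5)
    for nm,m,h in(("top",work&(z>.093)&(z<.115)&(y>0),.103),("bot",work&(z>.044)&(z<.06),.053),
                  ("pocket",work&(y<0)&(z<.045)&(z>.02)&(c.min(2)>75)&(c.max(2)<170),.030),("case",work&(y<0)&(z<.045)&(z>.02),.035)):
        print(nm); [print("  ",*f) for f in fit(i,m,h)]
i=np.load("top0.npz")["color"][:,:,::-1]
cv2.imwrite("pics/crop0.png",cv2.resize(np.ascontiguousarray(i[150:300,140:400]),None,fx=3,fy=3,interpolation=2))
E
```

```text
top tbl z 0.00043660210713413443
top
   [195. 264.] [441. 158.] [52. 36.] -2.5 0.93
   [205. 187.] [602. 140.] [46. 43.] 0.6 0.76
bot
   [199. 262.] [439. 158.] [79. 53.] 13.5 0.35
   [102. 231.] [512. 373.] [66. 62.] 89.8 0.78
   [210. 193.] [598. 135.] [65. 59.] -48.6 0.29
   [276. 130.] [747. -20.] [64. 63.] 43.6 0.79
   [182. 121.] [768. 203.] [66. 64.] 44.7 0.77
pocket
   [335. 225.] [ 530. -155.] [239. 219.] 4.6 0.98
case
   [334. 225.] [ 530. -152.] [274. 248.] 4.4 0.93
   [323. 131.] [ 753. -135.] [73. 33.] 61.1 0.18
   [333. 113.] [ 795. -159.] [65. 31.] 57.7 0.26
scene tbl z -0.0012724892776511572
top
   [292. 191.] [605. 142.] [44. 43.] 10.2 0.82
   [306. 143.] [445. 160.] [58. 36.] -0.5 0.87
bot
   [307. 265.] [772. 206.] [64. 62.] -79.8 0.78
   [218. 242.] [751. -17.] [65. 62.] 14.5 0.79
   [289. 204.] [611. 139.] [65. 54.] 82.9 0.35
   [380. 187.] [517. 377.] [66. 63.] -13.4 0.75
   [303. 156.] [443. 160.] [81. 52.] 13.0 0.37
pocket
   [202. 187.] [ 583. -102.] [102.  89.] 1.8 0.74
   [213. 151.] [ 462. -105.] [78. 57.] 4.0 0.83
   [175. 149.] [ 471. -217.] [70. 68.] 23.3 0.66
   [181. 178.] [ 527. -154.] [237. 219.] 4.6 0.16
case
   [163. 237.] [ 757. -162.] [65. 31.] -47.2 0.34
   [191. 172.] [ 536. -150.] [278. 249.] 4.5 0.93
```

View pics/crop0.png

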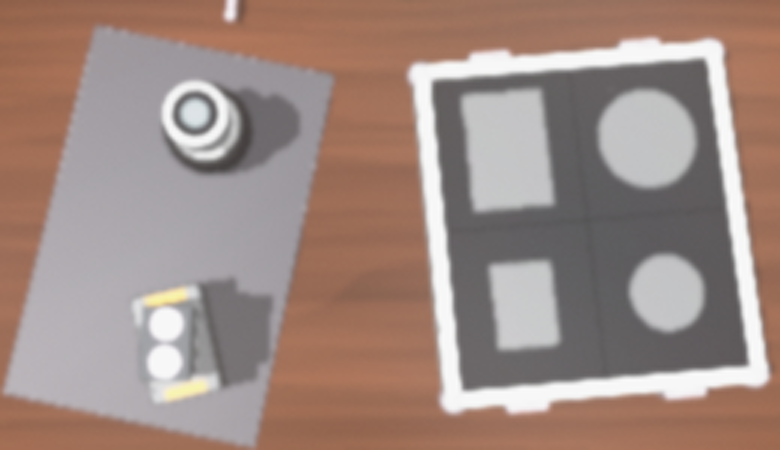

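The crop confirms it: the camera head stands on a black-tyred wheel with no red or green, and the lamp stands on the battery with its brass strips. Next I'll measure the pockets and move the lamp.

```bash
cat > act.py <<'E'
from h import *
from bench import robot
from scipy.spatial.transform import Rotation as Rn
def quat(phi):
    c,s=np.cos(phi),np.sin(phi); return Rn.from_matrix([[-s,c,0],[c,s,0],[0,0,-1]]).as_quat()
def over(x,y,deg,z):
    """Go above a point with the closing line at deg (or its half turn, whichever moves the last joint less)."""
    best=None;q0=np.array(robot.get_q())
    for d in(deg,deg+180):
        q=robot.inverse_kinematics([x,y,z],quat(np.radians(d)))
        if q is not None:
            k=abs(np.array(q)-q0).max()
            if best is None or k<best[0]: best=(k,d)
    robot.goto([x,y,z],quat(np.radians(best[1])))
def pick(x,y,deg,under,force,dz=.010):
    robot.let_go(); over(x,y,deg,under+.12)
    hit=robot.move_linear([x,y,under+dz],vel=.12,force_limit=15)
    robot.close(force); w=robot.get_width()
    robot.move_linear([x,y,.22],vel=.15)
    print("pick hit",hit,"w",round(w,4),round(robot.get_width(),4),"grip",robot.get_grasp_force(),"F",np.round(robot.get_force(),1),"t",robot.get_time_s())
def place(x,y,deg,dz=.010):
    over(x,y,deg,.20)
    robot.move_linear([x,y,.030+dz+.012],vel=.15)
    hit=robot.move_linear([x,y,.030+dz-.001],vel=.03,force_limit=6)
    print("place hit",hit,np.round(robot.get_position(),4),"F",np.round(robot.get_force(),1))
    robot.let_go(); robot.move_linear([x,y,.2],vel=.2); print("t",robot.get_time_s())
E
python3 - <<'E'
from act import *
pk={}
for n in("top","scene"):
    i=dict(np.load(n+"0.npz"));P=cloud(i);x,y,z=np.moveaxis(P,-1,0);c=i["color"].astype(int)
    m=(c.min(2)>115)&(c.max(2)<205)&(z>.015)&(z<.045)&(x>.42)&(x<.64)&(y<-.06)&(y>-.26)
    m=cv2.morphologyEx(m.astype(np.uint8),cv2.MORPH_OPEN,np.ones((3,3)))
    for f in fit(i,m,.030): print(n,*f)
E
```

```text
top [314. 251.] [ 465. -105.] [69. 52.] 5.3 0.92
top [362. 247.] [ 474. -214.] [60. 58.] -2.7 0.78
top [355. 196.] [ 594. -206.] [78. 78.] 89.8 0.79
top [309. 199.] [585. -96.] [96. 67.] 3.4 0.92
scene [206. 186.] [583. -94.] [93. 66.] 4.7 0.92
scene [168. 183.] [ 592. -204.] [78. 75.] 16.5 0.77
scene [213. 152.] [ 463. -104.] [66. 49.] 4.1 0.87
scene [176. 148.] [ 472. -214.] [57. 56.] -79.8 0.73
```

```bash
python3 - <<'E'
from act import *
pick(.443,.159,88.5,.053,20)
place(.464,-.1045,94.6)
pick(.6035,.141,94.6,.053,20)
place(.473,-.214,94.6)
over(.55,.25,90,.25)
i=robot.get_image("top");np.savez("top1.npz",**i);j=robot.get_image("scene");np.savez("scene1.npz",**j)
cv2.imwrite("pics/a1.png",np.hstack([cv2.resize(np.ascontiguousarray(i["color"][140:310,90:410,::-1]),(400,212)),cv2.resize(np.ascontiguousarray(j["color"][100:270,120:440,::-1]),(400,212))]))
for n,i in(("top",i),("scene",j)):
    z=cloud(i)[...,2];x,y=np.moveaxis(cloud(i)[...,:2],-1,0)
    m=(x>.35)&(x<.7)&(y>.05)&(y<.24)&(z>.044)&(z<.06)
    for f in fit(i,m,.053): print(n,*f)
    m=(x>.35)&(x<.7)&(y<-.04)&(z>.068)&(z<.09)
    for f in fit(i,m,.080): print(n,"placed",*f)
E
```

```text
pick hit False w 0.0359 0.0357 grip 19.995444829110056 F [ 0.5  0.6 -1.3] t 6.4333
place hit True [ 0.464  -0.1048  0.0397] F [0.1 0.6 3.9]
t 11.0667
pick hit False w 0.0451 0.0452 grip 19.999861917513044 F [-0.5 -0.1 -1.9] t 15.4167
place hit True [ 0.473  -0.2143  0.0398] F [-0.2  0.9  4.3]
t 20.325
top [208. 191.] [602. 138.] [65. 64.] 0.4 0.78
top placed [318. 253.] [ 462. -104.] [52. 38.] 4.3 0.9
top placed [368. 248.] [ 472. -212.] [48. 43.] 89.8 0.77
scene [290. 201.] [604. 140.] [67. 61.] 8.6 0.79
scene [304. 154.] [443. 159.] [85. 53.] 13.0 0.89
scene placed [212. 141.] [ 466. -102.] [58. 38.] 4.6 0.87
scene placed [174. 139.] [ 475. -210.] [47. 47.] 10.3 0.77
```

View pics/a1.png

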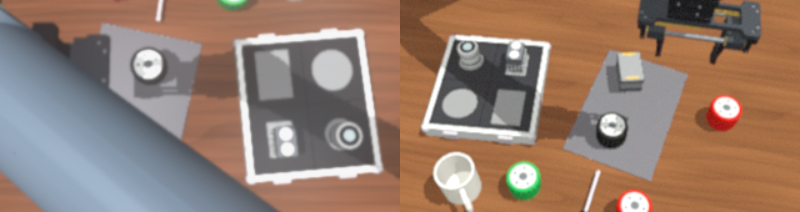

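The camera head and lamp stand upright in their pockets (left image about (345,133) and (282,138)), both set down to floor height. The wheel and battery are free on the mat.

```bash
python3 - <<'E'
from act import *
pick(.603,.139,94.6,.003,30)
place(.593,-.205,94.6)
pick(.4415,.158,103.2,.003,40)
place(.584,-.095,94.6)
over(.47,.25,90,.25)
q=robot.get_q(); over(.25,.5,90,.25) if robot.inverse_kinematics([.25,.5,.25],quat(np.pi/2)) is not None else None
i=robot.get_image("top");j=robot.get_image("scene")
cv2.imwrite("pics/a2.png",np.hstack([cv2.resize(np.ascontiguousarray(i["color"][70:310,90:410,::-1]),(400,300)),cv2.resize(np.ascontiguousarray(j["color"][90:320,120:427,::-1]),(400,300))]))
for n,i in(("top",i),("scene",j)):
    P=cloud(i);x,y,z=np.moveaxis(P,-1,0)
    m=(x>.35)&(x<.66)&(y<-.04)&(y>-.27)&(z>.068)&(z<.09)
    for f in fit(i,m,.080): print(n,"placed",*f,"z",round(float(np.nanmedian(z[m&(abs(x*1000-f[1][0])<15)&(abs(y*1000-f[1][1])<15)])),4))
E
```

```text
pick hit False w 0.0647 0.0647 grip 29.959519717813237 F [ 0.6 -0.2 -3.1] t 26.2333
place hit True [ 0.593  -0.2052  0.0402] F [-0.2 -0.4  4.6]
t 30.7583
pick hit False w 0.0518 0.052 grip 39.99923458322883 F [ 0.4  0.6 -3.8] t 35.75
place hit True [ 0.584  -0.0952  0.0401] F [-1.1 -0.3  4.3]
t 40.2583
top placed [318. 253.] [ 462. -104.] [52. 38.] 4.3 0.9 z 0.0803
top placed [368. 248.] [ 472. -213.] [48. 43.] 89.8 0.78 z 0.0807
top placed [312. 199.] [580. -94.] [81. 53.] 4.3 0.93 z 0.0801
top placed [361. 194.] [ 591. -203.] [67. 65.] 89.8 0.77 z 0.0803
scene placed [205. 177.] [585. -92.] [85. 53.] 4.8 0.91 z 0.0785
scene placed [164. 174.] [ 595. -201.] [70. 64.] 16.9 0.78 z 0.0789
scene placed [212. 141.] [ 466. -102.] [59. 38.] 4.6 0.85 z 0.0787
scene placed [174. 139.] [ 477. -210.] [53. 45.] 16.4 0.72 z 0.079
```

View pics/a2.png

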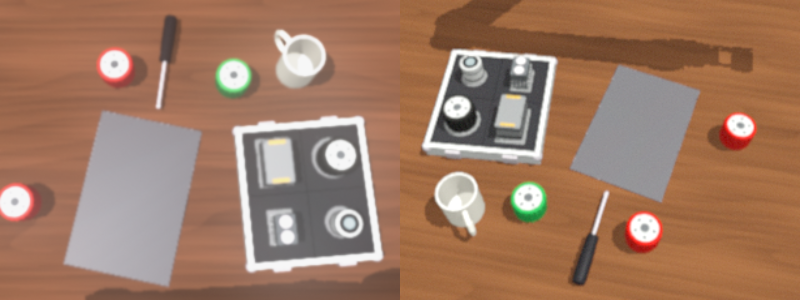

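All four parts stand in their own pockets with their tops at 0.080 m, which is floor depth (left image: battery (277,160), wheel (338,157), lamp (283,228), camera head (346,222)). The mug, screwdriver and look-alikes have not moved.

```bash
python3 -c "
from bench import robot
print(robot.close_job())"
```

```text
the job is handed in; nothing more can be done
None
```

The job is handed in: wheel, battery, camera head and lamp each stand upright on the floor of their own pocket, in under 50 s of the 109 s allowed, with the mug and screwdriver untouched.

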